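# Unbolt the router cage and hold its gate ajar

## Task

The steel cage around the router is shut by the barrel bolt on top of its gate, but the bolt sags and its notch sits on the bent-up lip of the keeper: take the red knob, lift the bolt off the lip and keep it lifted while you pull it over, without wrenching it against the keeper, and draw it right back. Then pull the self-closing gate open towards you by that knob until its free edge stands about 10 cm out, and finish while still holding it there by the knob, so that I can reach in to the router. Leave the other things where they are.

Things in the scene. Friction and masses are not known exactly. Their poses are not given: they have to be found in the camera images.
- cage: Fixed black wire-mesh steel cage, 230 deep, 344 wide, 198 high to its flat top, standing on the desk with a router inside. Origin: centre of its underside. x axis points from the gate (front) to the back, so the gate faces -x; y axis points from the free edge of the gate to its hinge side; z up. On top of it lie a padlock and a small tray, within the area behind the gate (at least 80 mm from the knob). In front of the gate the desk is clear.
- hinge_top (a point): Point on the upright hinge axis of the gate, at the height of the cage top (198). The gate leaf reaches from here 283 towards the cage's -y (free edge), 180 high, 14 thick with a top flange 34 wide.
- knob (a point): Centre of the red round knob, 18 in diameter and 25 high, on an upright stem of 11 diameter that stands up from the bolt rod; the centre lies 36 above the rod's axis, the knob's top 13 above its centre. It is the thing to grasp, from above. With the bolt home it lies 243 from the hinge axis, 193 with the bolt drawn. Everything beside the rod (guides 28 or more, keeper 58 away along the rod) stays at least 20 lower than the knob's centre.
- bolt: The bolt: round steel rod of 14 diameter, 0.25 kg, carrying the knob; it lies along the gate on top of the flange, its tip towards the cage's -y. Origin: on the rod axis 125 behind the knob (at the rear bearing when the bolt is home); its y axis runs back along the rod from the tip, z up along the stem. 51 to 60 beyond the knob towards the tip the underside has a notch 7 deep and 9 long, in which the keeper's lip stands; the rod tip lies 80 beyond the knob.
- bolt_tip (a point): Centre of the end face of the rod's tip.
- keeper: Fixed keeper on top of the gate-side post: an open-topped U of steel, yellow-zinc cheeks 20 apart inside and 30 high, 15 long along the rod, with a bent-up lip 20 wide and 3 thick at its gate side. Origin: centre of its underside on the post. The rod must leave it wholly before the gate can swing.
- lip (a point): Middle of the top edge of the keeper's bent-up lip, which stands 6 higher than the underside of the sagging rod.
- bolt_lift (a joint): How far the bolt is lifted about its rear bearing, rad: about 0 sagging at rest (gravity takes it back there), 0.09 stopped at the top. With the bolt home the knob rises 1.25 mm per 0.01 rad; the rod clears the lip from about 0.035 (knob raised 4.5 mm); it takes 2 to 3 N at the knob. With the bolt drawn the knob is 75 from the bearing, so it can rise 6.5 mm at most.
- bolt_draw (a joint): How far the bolt is drawn back along the cage's +y, m: 0 home in the keeper, 0.050 fully drawn; stiff by 2 N, stays where it is left. Unlifted it is stopped by the lip after 3 mm; the tip is clear of the lip and the keeper from 0.030.
- gate (a joint): Gate angle about its hinge axis, rad: 0 shut, growing as the gate swings out to the cage's -x side; 0.35 is 10 cm at the free edge. Spring hinges close it: about 2 N at the knob when just open and 3.5 N when ajar.
- padlock: Bystander: opened brass padlock, 40 by 36 by 16 with shackle, lying on the cage top.
- transceivers: Bystander: clear tray, 75 by 55, with two transceiver modules, on the cage top.
- mug: Bystander: white mug, 80 wide, 95 high, on the desk left of the cage.
- screwdriver: Bystander: yellow screwdriver lying on the desk right of the cage.
- power_brick: Bystander: black mains adapter, 105 by 52 by 34, on the desk right of the cage.
- small_switch: Bystander: white five-port network switch, 85 by 150 by 26, on the desk left of the cage.
- spare_antenna: Bystander: dark grey paddle antenna, 190 long, lying on the desk right of the cage.

How it is judged:
By the outcome, as a careful person would: the job done as asked, in the order asked, and still so for the second after the job is handed in, while the arm keeps its last pose, push and grip.
It also fails if it takes over 32 s, if anything falls off the work surface, if the arm or the gripper's body presses on something with over 40 N, if the wrist force passes 120 N, or if a joint passes its speed limit or range.

## Robot

A 6-joint arm with a two-finger parallel gripper is mounted at the origin on the work surface. World frame = base frame: x ahead of the robot, y to its left, z up, the work surface at z = 0. Lengths are in mm, angles in rad, forces in N, time in s.
With the tool pointing down it reaches from about 275 to 750 mm from the base axis. Payload 10.2 kg.
Tool frame: the origin (TCP) lies where the fingers leave the gripper's body, on its centre line; the fingertips stand 73 mm ahead of it and the grasp point (between the pads) lies 54 mm ahead of it; z points along the fingers, y is the line along which they close (so a half turn about z gives the same grasp; the last joint's range is limited). The gripper opens to 85 mm and grips with 20 to 120 N. Pads are 22 mm wide; open, the fingers measure 114 mm over their backs; the gripper's body (76 mm by 85 mm) begins 54 mm behind the grasp point. The pads swing forward as they close: fully open they stand 13 mm farther back than shut.
Start: joints at [0.907, 0.313, 1.498, -0, 1.331, -0.223], TCP at [224.011, 474.816, 303.894] pointing down, gripper open.
Joint ranges: [-2.94, 2.94], [-0.97, 2.17], [0.19, 2.56], [-1.23, 4.37], [0.02, 3.11], [-2.88, 2.88]. Speed limits (rad/s): [2.39, 2.39, 3.01, 3.14, 3.14, 3.14].

## Interface

Orientations are given as a unit quaternion [w, x, y, z].
In Python, from rig import ctrl gives the robot as it stands.
- The arm moves only by the shell command python3 -m creep 'ROWS' [OPENING] [FORCE]. ROWS is JSON, a list that holds one entry, the list of rows, each a list of 6 numbers: the shift along the world's x, y, z in units of 25 mm (1.0 is 25 mm), then the turn, a rotation vector about the world's x, y, z in units of 5 degrees (1.0 is 5 degrees). In form: [[[x, y, z, ax, ay, az], ...]]. A call has 1 to 20 rows; each row is the pose to reach, as a shift and turn from the pose commanded when the call began; what a row does not reach only later rows make up. A row lasts 1/12 s, in which the tool goes at most 41.7 mm and 7.16 degrees, less where a joint would pass 70% of its speed; a pose out of reach is approached as far as the arm can. A call with a gripper value outside its range is refused whole. OPENING is the finger opening in mm, from 0 to 85.4, set as the call begins (- or left out, the last holds). The fingers move at their own pace and stop on an object; FORCE is the grip in N (left out, the last holds). Time passes only in rows, so rows that repeat a pose let the fingers close. It gives the time, the measured TCP pose, the force, the opening and the grip force at its end, in the units of the state.
- ctrl.sense(): the state, without advancing time (a new reading comes with each control period).
- ctrl.capture(name): name is "scene" or "top" or "wrist"; returns a dict with "image" (480x640x3 uint8, red, green, blue), "fx", "fy", "cx", "cy" (pixels), "R" (3x3) and "t" (3): a world point X has camera coordinates R X + t. Camera axes: x right, y down, z forward; pixel columns grow to the right and rows downward; lengths in mm; the calibration is good to about 2 mm. A picture is of the moment at which its call begins. There is no depth.
- ctrl.finish_job(): hands the job in; it is judged then, once.
The state is a dict: "time_s": time; "joints": joint angles; "dq": joint speeds; "tau": joint torques, N m; "eef_pos": TCP position; "ee_rot": TCP orientation; "force": force on the tool from outside, world axes, zero at the start; "wrist_torque": the same for the moment, N m; "grip_width": opening from 0.0 (shut) to 1.0 (fully open); "grip_force": force on a finger pad.
Only numpy, scipy, OpenCV 4.12 (cv2) and the standard library are available. Lean on these libraries where they do the work, as an engineer would, in place of code of your own. Each camera call takes 0.05 s, during which the arm holds its last target. There are 200 camera calls.

## Working session

There is one attempt and no reset: what is moved stays moved. The work goes in short steps, Python scripts to look and compute and a shell command to move; the robot and the scene stay as the last step left them, time stands still between calls to the robot, and variables do not carry over. Pictures are saved under pics/ and viewed, at most 10 in all, crops included, and the job is handed in when it is done.

```bash
mkdir -p pics; ls; cat > h.py <<'E'
import numpy as np,cv2
from rig import ctrl
def cap(n):
    c=ctrl.capture(n); c['R']=np.array(c['R']);c['t']=np.array(c['t']);return c
def ray(c,u,v):
    d=c['R'].T@np.array([(u-c['cx'])/c['fx'],(v-c['cy'])/c['fy'],1.]);return -c['R'].T@c['t'],d/np.linalg.norm(d)
def plane(c,u,v,z):
    o,d=ray(c,u,v);return o+d*(z-o[2])/d[2]
def tri(obs):
    A=np.zeros((3,3));b=np.zeros(3)
    for c,u,v in obs:
        o,d=ray(c,u,v);P=np.eye(3)-np.outer(d,d);A+=P;b+=P@o
    x=np.linalg.solve(A,b)
    return x,[np.linalg.norm((np.eye(3)-np.outer(ray(*k)[1],ray(*k)[1]))@(x-ray(*k)[0])) for k in obs]
def red(c):
    h=cv2.cvtColor(c['image'],cv2.COLOR_RGB2HSV)
    m=(((h[...,0]<8)|(h[...,0]>172))&(h[...,1]>150)&(h[...,2]>70)).astype(np.uint8)
    n,l,s,ce=cv2.connectedComponentsWithStats(m)
    return [(s[i].tolist(),ce[i].round(1).tolist()) for i in range(1,n) if s[i,4]>15]
def save(c,name): cv2.imwrite('pics/'+name,c['image'][...,::-1])
E
python3 - <<'E'
from h import *
print(ctrl.sense())
for n in('scene','top','wrist'):
    c=cap(n);save(c,n+'0.png');print(n,red(c),(-c['R'].T@c['t']).round(),c['fx'])
E
```

```text
pics
{'time_s': 0.0, 'joints': array([ 9.06601926e-01,  3.13476973e-01,  1.49846605e+00, -2.16656682e-05,
        1.33096722e+00, -2.23366316e-01]), 'dq': array([ 1.15056400e-04, -4.11023392e-05,  6.99817998e-04,  5.63889152e-04,
       -2.94648624e-03,  2.72712431e-03]), 'tau': array([ 4.72365373e-04, -4.12267435e+01, -2.59746462e+01, -1.54881145e-04,
        4.06781139e-03, -2.21486846e-05]), 'eef_pos': array([223.90475637, 474.67545234, 303.31029935]), 'ee_rot': array([-2.73356195e-04,  2.18631102e-01,  9.75807362e-01, -5.99498349e-04]), 'force': array([-0.09557068,  0.92243601,  0.16612507]), 'wrist_torque': array([-0.0089166 ,  0.00817435,  0.0125282 ]), 'grip_force': 0.0, 'grip_width': 0.9968624587800389}
scene [([322, 216, 6, 9, 43], [324.1, 220.0]), ([494, 424, 61, 55, 532], [525.0, 450.6])] [1011.  644. 1207.] 488.0116786480421
top [([305, 238, 6, 5, 26], [307.7, 240.0]), ([28, 285, 61, 18, 428], [58.3, 293.9])] [ 524.   10. 1324.] 494.76653612225306
wrist [([519, 269, 121, 89, 3344], [582.7, 315.0])] [150. 509. 374.] 394.12234109138535
```

View pics/scene0.png

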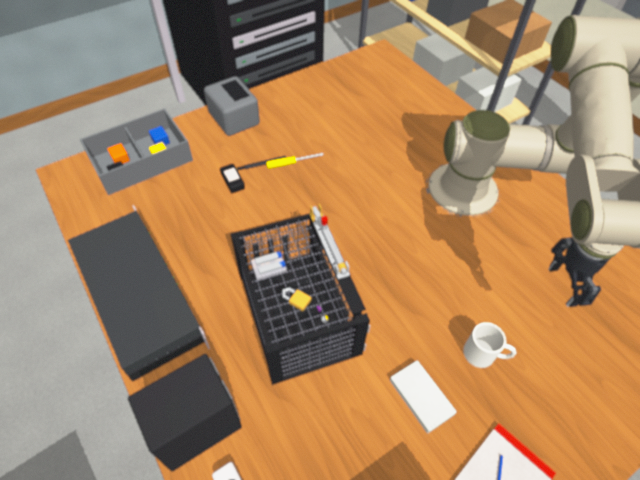

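View pics/top0.png

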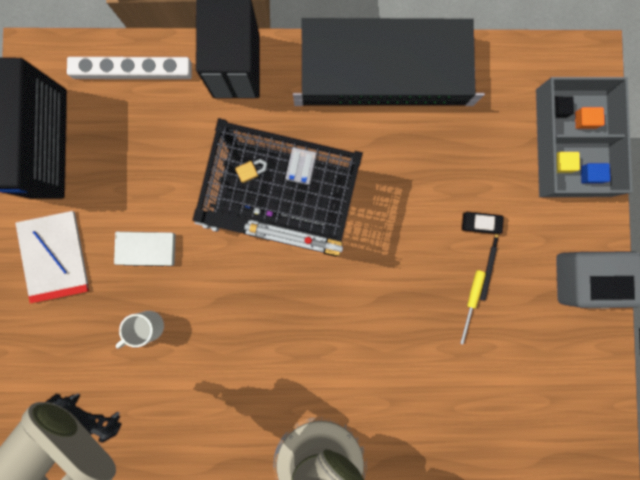

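```bash
python3 - <<'E'
from h import *
s=cap('scene');t=cap('top')
print(tri([(s,324.1,220),(t,307.7,240)]))
print(plane(t,307.7,240,250))
E
```

```text
(array([575.73523734,  25.70190492, 247.36517399]), [np.float64(0.8922919039243222), np.float64(0.8922919039242156)])
[576.31655916  25.12303423 250.        ]
```

The scene view shows the red knob at (324,220). In the top view it is at (308,240), with the rod running from the rear bearing near (250,229) to the yellow keeper near (334,246). That puts the knob at about (576,26,248) and the cage yawed about -11.5°. I'll move above it and look again from close up.

```bash
python3 -m creep '[[[0.5,-0.5,2,0,0,-1],[2,-2,3.5,0,0,-2],[3.5,-4,4,0,0,-4],[5,-6,4,0,0,-5],[6,-8,4,0,0,-6],[7,-9,4,0,0,-8],[8.5,-11,4,0,0,-9],[10,-13,4,0,0,-10.5],[11,-14,4,0,0,-12],[12,-15.5,4,0,0,-13],[13,-17,4,0,0,-14],[14,-18,4,0,0,-15.2],[14,-18,4,0,0,-15.2],[14,-18,4,0,0,-15.2],[14,-18,4,0,0,-15.2],[14,-18,4,0,0,-15.2],[14,-18,4,0,0,-15.2],[14,-18,4,0,0,-15.2]]]' 85 40
python3 - <<'E'
from h import *
c=cap('wrist');save(c,'w1.png');print(red(c),(-c['R'].T@c['t']).round(),c['R'].round(2).tolist())
s=ctrl.sense();print(s['eef_pos'],s['ee_rot'],s['joints'],s['force'])
E
```

```text
time_s: 1.75
eef_pos: [573.7, 25.3, 403.8]
ee_rot: [-0.0, 0.773, 0.634, -0.0]
force: [-0.1, 1.4, -0.3]
grip_width: 0.997
grip_force: 0.0
[([307, 232, 29, 37, 846], [320.7, 250.5])] [589. 104. 475.] [[0.98, -0.2, 0.0], [-0.19, -0.93, 0.32], [-0.06, -0.31, -0.95]]
[573.54607819  25.71519996 404.14508717] [-1.28763199e-05  7.72714249e-01  6.34754028e-01  1.12132637e-04] [-1.59236413e-01  3.81421775e-01  1.14621717e+00  1.85257568e-04
  1.61382447e+00  3.61875716e-02] [0.43526783 0.05475911 0.07110351]
```

View pics/w1.png

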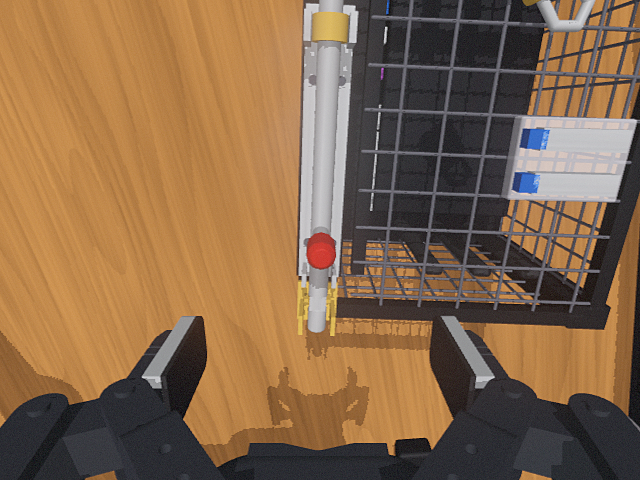

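The wrist view shows the knob at (321,250), the rod tip at (316,328), the rear bearing band at (330,27) and the yellow keeper around (318,305). The padlock and tray are well clear. Next I'll refine the knob position and rod direction.

```bash
python3 - <<'E'
from h import *
c=cap('wrist');s=cap('scene');t=cap('top')
print(red(s)[:3],red(t)[:3])
k=[red(x) for x in(c,)][0][0][1]
obs=[(c,*k),(s,324.1,220),(t,307.7,240)]
x,e=tri(obs);print('knob',x,e)
for z in(248,252,256):print(z,plane(c,*k,z))
# rod centre line: grey bright, between rows
g=cv2.cvtColor(c['image'],cv2.COLOR_RGB2HSV)
for z in (212,):
  a=plane(c,325.5,150,z);b=plane(c,317,328,z);d=plane(c,330,27,z+7)
  for p,q in((b,a),(b,d)):
    v=(q-p);print(np.degrees(np.arctan2(v[0],v[1])),np.linalg.norm(v))
  print(b,a,d,'tip-knob',np.linalg.norm((b-x)[:2]))
# gate flange left edge
for r in (60,120,200):
  row=g[r,285:380];print(r,row[:,1].tolist()[::2],row[:,2].tolist()[::2])
E
```

```text
[([322, 216, 6, 9, 43], [324.1, 220.0]), ([494, 424, 62, 55, 533], [525.2, 450.8])] [([28, 285, 61, 18, 429], [58.2, 294.0])]
knob [575.63582444  24.93796316 248.04733352] [np.float64(1.6909905209659049), np.float64(1.6015609469090544), np.float64(0.8038004734704586)]
248 [575.39266318  23.13749572 248.        ]
252 [575.63325026  24.5746634  252.        ]
256 [575.87383734  26.01183108 256.        ]
13.679105368817432 132.71335294004896
13.404541306140688 203.45672500615098
[558.16870713 -50.41267363 212.        ] [589.55326855  78.53632153 212.        ] [605.30713922 147.38420999 219.        ] tip-knob 77.34868228416718
60 [135, 133, 136, 136, 136, 135, 132, 133, 127, 63, 8, 8, 6, 6, 6, 8, 12, 5, 6, 3, 3, 3, 1, 3, 4, 4, 3, 4, 8, 3, 2, 5, 2, 6, 24, 25, 22, 18, 11, 18, 26, 16, 20, 4, 12, 12, 24, 12] [192, 193, 190, 193, 191, 192, 193, 197, 190, 97, 161, 164, 168, 166, 165, 168, 150, 167, 177, 186, 193, 199, 197, 193, 187, 178, 164, 143, 160, 159, 160, 164, 162, 173, 64, 71, 71, 71, 67, 71, 60, 64, 64, 62, 66, 62, 63, 62]
120 [125, 120, 129, 123, 126, 127, 121, 126, 48, 5, 5, 3, 3, 3, 3, 3, 6, 3, 3, 1, 5, 1, 1, 6, 6, 5, 6, 4, 4, 6, 4, 2, 10, 15, 19, 8, 4, 18, 17, 11, 15, 4, 16, 25, 16, 29, 4, 5] [191, 192, 190, 190, 186, 189, 187, 199, 106, 187, 201, 198, 197, 200, 201, 165, 171, 179, 190, 195, 198, 196, 188, 185, 172, 155, 168, 198, 197, 198, 201, 212, 75, 70, 68, 68, 70, 69, 61, 69, 69, 68, 64, 70, 63, 62, 66, 159]
200 [138, 147, 139, 139, 144, 137, 142, 28, 4, 5, 3, 3, 1, 4, 3, 4, 3, 5, 1, 3, 3, 3, 3, 5, 4, 4, 5, 5, 3, 5, 26, 22, 13, 22, 12, 22, 19, 12, 16, 19, 4, 13, 5, 7, 17, 22, 19, 9] [186, 180, 191, 198, 186, 196, 206, 73, 192, 202, 196, 196, 201, 207, 157, 176, 188, 198, 199, 193, 188, 183, 170, 155, 189, 199, 196, 196, 198, 152, 69, 71, 60, 69, 66, 58, 68, 65, 63, 67, 65, 61, 52, 140, 61, 58, 66, 58]
```

Measured: knob at (576,25,~248.5), rod yaw about 13.3°, tip 77 mm from the knob (80 given). These agree with the given sizes. I'll descend around the knob.

```bash
python3 -m creep '[[[0.05,0,-0.5,0,0,-0.2],[0.09,-0.03,-1.2,0,0,-0.4],[0.09,-0.03,-2,0,0,-0.4],[0.09,-0.03,-2.8,0,0,-0.4],[0.09,-0.03,-3.4,0,0,-0.4],[0.09,-0.03,-3.7,0,0,-0.4],[0.09,-0.03,-3.9,0,0,-0.4],[0.09,-0.03,-3.9,0,0,-0.4],[0.09,-0.03,-3.9,0,0,-0.4],[0.09,-0.03,-3.9,0,0,-0.4],[0.09,-0.03,-3.9,0,0,-0.4],[0.09,-0.03,-3.9,0,0,-0.4]]]' 45 40
python3 - <<'E'
from h import *
c=cap('wrist');save(c,'w2.png');print(red(c))
s=ctrl.sense();print(s['eef_pos'],s['ee_rot'],s['force'],s['grip_width']*85)
g=s['eef_pos']-[0,0,54]
p=c['R']@g+c['t'];print('grasp pt px',c['fx']*p[0]/p[2]+c['cx'],c['fy']*p[1]/p[2]+c['cy'])
E
```

```text
time_s: 2.95
eef_pos: [576.4, 24.1, 306.9]
ee_rot: [0.0, 0.784, 0.621, 0.0]
force: [-1.1, 0.8, 0.2]
grip_width: 0.526
grip_force: 0.0
[([291, 304, 49, 67, 2625], [314.7, 337.8])]
[576.34098863  24.03605669 306.80624233] [2.72324834e-04 7.84004962e-01 6.20754452e-01 2.36654540e-04] [-0.13143087  0.13410249 -0.19032801] 44.77853284274164
grasp pt px 317.34212547027863 340.7471786395172
```

View pics/w2.png

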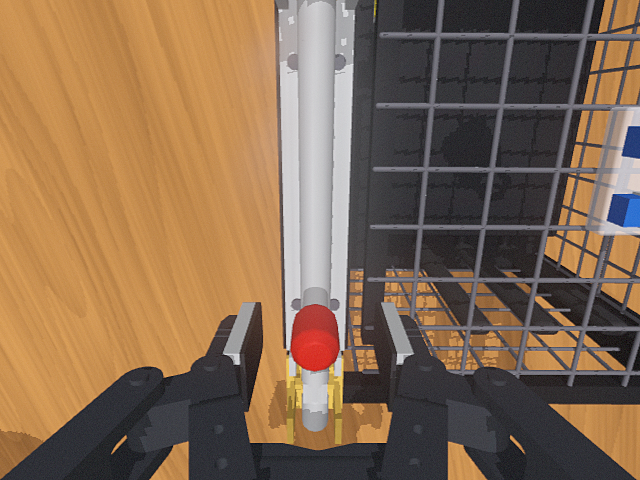

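The wrist view shows the knob between the pads at (315,338), with the pad midline at about x=319. That is about 1.5 mm off, and the rod is parallel to the pads. I'll shift slightly and close.

```bash
python3 -m creep '[[[-0.05,0.01,0,0,0,0],[-0.05,0.01,0,0,0,0],[-0.05,0.01,0,0,0,0],[-0.05,0.01,0,0,0,0],[-0.05,0.01,0,0,0,0],[-0.05,0.01,0,0,0,0],[-0.05,0.01,0,0,0,0],[-0.05,0.01,0,0,0,0],[-0.05,0.01,0,0,0,0],[-0.05,0.01,0,0,0,0],[-0.05,0.01,0,0,0,0],[-0.05,0.01,0,0,0,0]]]' 10 40
python3 - <<'E'
from h import *
s=ctrl.sense();print(s['eef_pos'],s['force'],s['wrist_torque'],s['grip_width']*85.4,s['grip_force'])
E
```

```text
time_s: 4.0
eef_pos: [575.0, 24.3, 306.4]
ee_rot: [0.0, 0.784, 0.621, -0.0]
force: [-0.4, -0.9, 1.6]
grip_width: 0.195
grip_force: 39.0
[575.01278349  24.27550355 306.40532357] [-0.41076247 -0.87340007  1.56879436] [-0.16187979  0.05127114 -0.00435768] 16.660260957921007 39.02252912521362
```

Gripped and centred: opening 16.7 mm, side force under 1 N. Now I'll lift the bolt as a rigid turn of 0.055 rad about its rear bearing.

```bash
python3 -m creep '[[[0.01,0.03,0.05,-0.1,0.02,0],[0.02,0.07,0.1,-0.2,0.05,0],[0.02,0.1,0.14,-0.3,0.07,0],[0.03,0.13,0.18,-0.4,0.1,0],[0.04,0.17,0.23,-0.5,0.12,0],[0.05,0.2,0.28,-0.61,0.14,0],[0.05,0.2,0.28,-0.61,0.14,0],[0.05,0.2,0.28,-0.61,0.14,0],[0.05,0.2,0.28,-0.61,0.14,0],[0.05,0.2,0.28,-0.61,0.14,0],[0.05,0.2,0.28,-0.61,0.14,0]]]'
python3 - <<'E'
from h import *
s=ctrl.sense();print(s['eef_pos'],s['ee_rot'],s['force'],s['wrist_torque'],s['grip_width']*85.4,s['grip_force'])
c=cap('wrist');save(c,'w3.png');print(red(c))
E
```

```text
time_s: 4.92
eef_pos: [576.2, 29.5, 313.3]
ee_rot: [0.017, 0.784, 0.621, -0.021]
force: [0.8, -0.0, -1.9]
grip_width: 0.194
grip_force: 39.0
[576.24443292  29.45173478 313.2797976 ] [ 0.01682436  0.78368786  0.62056525 -0.02119064] [ 0.78564815 -0.01223497 -1.93020694] [ 0.15188189 -0.06005306  0.06928519] 16.557214211007285 39.00872826576233
[([295, 304, 47, 66, 2590], [318.1, 337.2])]
```

View pics/w3.png

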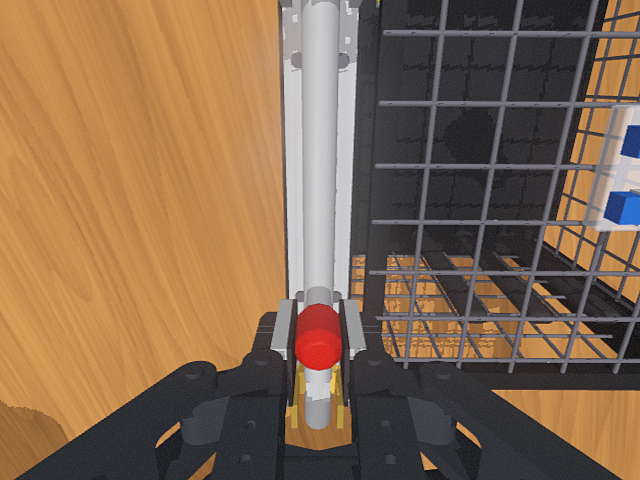

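The tool rose 6.9 mm with a -3.5 N change in vertical force, as expected for the lift, and the knob at (318,337) stayed with the pads. I'll draw the first part over the lip and check the force.

```bash
python3 -m creep '[[[0.02,0.08,0,0,0,0],[0.04,0.16,-0.01,0,0,0],[0.06,0.24,-0.01,0,0,0],[0.08,0.32,-0.02,0,0,0],[0.1,0.4,-0.02,0,0,0],[0.11,0.48,-0.03,0,0,0],[0.11,0.48,-0.03,0,0,0],[0.11,0.48,-0.03,0,0,0]]]'
```

```text
time_s: 5.63
eef_pos: [579.1, 41.8, 312.7]
ee_rot: [0.017, 0.784, 0.621, -0.021]
force: [0.9, 1.0, -1.5]
grip_width: 0.193
grip_force: 39.1
```

```bash
python3 -m creep '[[[0.02,0.1,0,0,0,0],[0.05,0.2,-0.01,0,0,0],[0.07,0.3,-0.02,0,0,0],[0.09,0.4,-0.02,0,0,0],[0.12,0.5,-0.03,0,0,0],[0.14,0.6,-0.03,0,0,0],[0.16,0.7,-0.04,0,0,0],[0.19,0.8,-0.04,0,0,0],[0.21,0.9,-0.05,0,0,0],[0.24,1,-0.05,0,0,0],[0.26,1.1,-0.06,0,0,0],[0.28,1.2,-0.07,0,0,0],[0.3,1.3,-0.07,0,0,0],[0.33,1.4,-0.08,0,0,0],[0.34,1.46,-0.08,0,0,0],[0.35,1.5,-0.08,0,0,0],[0.35,1.5,-0.08,0,0,0],[0.35,1.5,-0.08,0,0,0]]]'
python3 - <<'E'
from h import *
c=cap('wrist');save(c,'w4.png');print(red(c))
E
```

```text
time_s: 7.13
eef_pos: [587.7, 77.5, 311.4]
ee_rot: [0.018, 0.784, 0.62, -0.022]
force: [-1.3, -10.4, 7.0]
grip_width: 0.195
grip_force: 39.9
[([294, 305, 48, 68, 2654], [318.1, 339.0])]
```

View pics/w4.png

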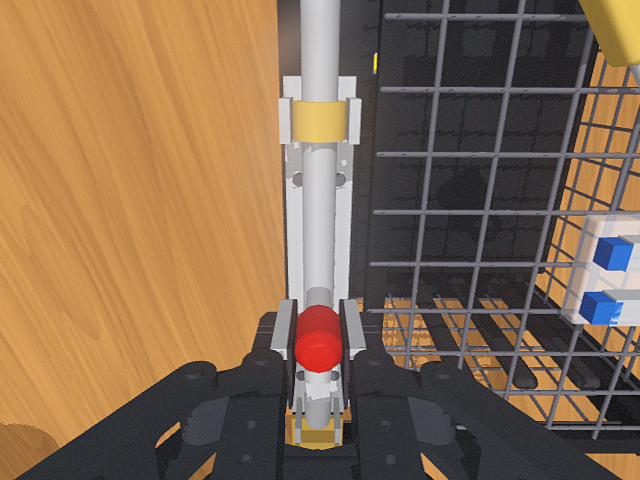

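The knob is still in the pads at (318,339) and the bolt is drawn 49–50 mm, with -10 N showing it against its end stop. Now I'll lower the bolt to rest in its guides, tilting back, and look at the force.

```bash
python3 -m creep '[[[-0.01,-0.05,-0.04,0.12,-0.03,0],[-0.02,-0.1,-0.08,0.24,-0.06,0],[-0.03,-0.14,-0.11,0.36,-0.08,0],[-0.04,-0.18,-0.14,0.48,-0.11,0],[-0.05,-0.22,-0.18,0.61,-0.14,0],[-0.05,-0.22,-0.18,0.61,-0.14,0],[-0.05,-0.22,-0.18,0.61,-0.14,0],[-0.05,-0.22,-0.18,0.61,-0.14,0]]]'
python3 - <<'E'
from h import *
c=cap('wrist');print(red(c));s=ctrl.sense();print(s['eef_pos'],s['ee_rot'],s['force'],s['wrist_torque'])
t=cap('top');cv2.imwrite('pics/t5.png',cv2.resize(t['image'][180:300,180:420,::-1],(800,400)))
E
```

```text
time_s: 7.85
eef_pos: [586.6, 72.5, 307.2]
ee_rot: [0.001, 0.784, 0.621, -0.0]
force: [-1.0, -7.7, 7.6]
grip_width: 0.195
grip_force: 40.0
[([294, 306, 49, 68, 2691], [317.9, 340.1])]
[586.63018885  72.54908727 307.20239154] [ 1.19616482e-03  7.84132783e-01  6.20591917e-01 -1.41514448e-04] [-2.32463483 -8.27757006  7.52705296] [-0.94035957  0.26226059  0.025314  ]
```

View pics/t5.png

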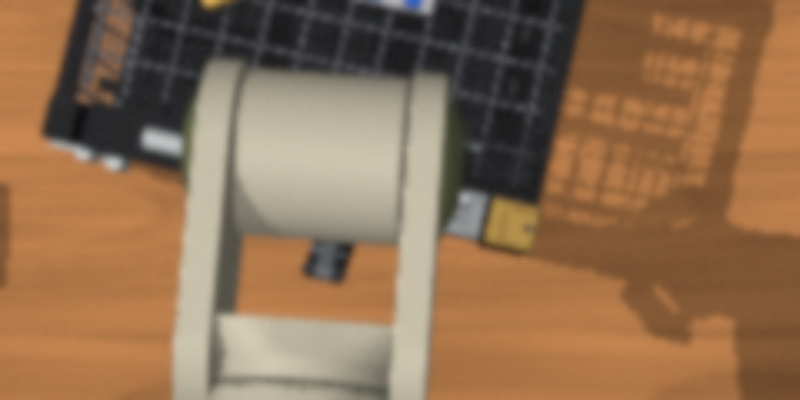

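The top crop shows the keeper empty, with its yellow floor at (510,222), and two light hinge knuckles at (80,150) and (115,162). I'll work out the hinge position relative to the rod line.

```bash
python3 - <<'E'
from h import *
t=cap('top');k=np.array([587,73.3]);a=np.radians(13.3)
yc=np.array([np.sin(a),np.cos(a)]);xc=np.array([np.cos(a),-np.sin(a)])
for n,u,v in(('k1',80,150),('k2',115,162),('rod end',160,140),('keeper',510,222),('corner',45,135)):
  for z in(190,198,212):
    p=plane(t,180+u/3.333,180+v/3.333,z)[:2];print(n,z,p.round(1),'x',((p-k)@xc).round(1),'y',((p-k)@yc).round(1))
t0=cv2.imread('pics/top0.png');cv2.imwrite('pics/t0c.png',cv2.resize(t0[195:270,190:350],(800,375),interpolation=cv2.INTER_CUBIC))
E
```

```text
k1 190 [614.9 262.7] x -16.4 y 190.8
k1 198 [614.3 260.9] x -16.6 y 188.9
k1 212 [613.1 257.8] x -17.0 y 185.6
k2 190 [606.5 238.8] x -19.1 y 165.6
k2 198 [606.  237.2] x -19.3 y 163.8
k2 212 [604.9 234.4] x -19.6 y 160.9
rod end 190 [621.5 208.1] x 2.6 y 139.2
rod end 198 [620.8 206.7] x 2.2 y 137.6
rod end 212 [619.6 204.3] x 1.6 y 135.0
keeper 190 [563.7 -32. ] x 1.6 y -107.8
keeper 198 [563.5 -31.7] x 1.2 y -107.6
keeper 212 [563.  -31.2] x 0.6 y -107.2
corner 190 [625.3 286.7] x -11.8 y 216.5
corner 198 [624.6 284.7] x -12.0 y 214.4
corner 212 [623.4 281.3] x -12.4 y 210.8
```

View pics/t0c.png

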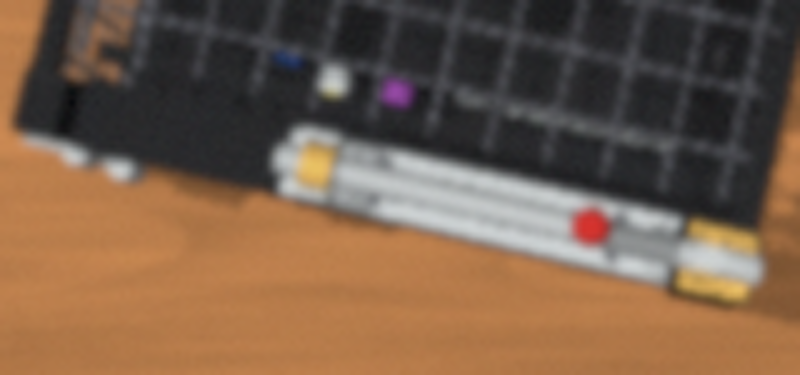

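The hinge axis lies about 190 mm along and about 15 mm in front of the rod line, agreeing with the 193 given. I'll swing the gate along that arc to 0.15 rad first and watch the force.

```bash
python3 -m creep '[[[0,-0.01,0.03,0,0,0],[-0.1,0.01,0.03,0,0,-0.15],[-0.2,0.03,0.03,0,0,-0.3],[-0.38,0.06,0.03,0,0,-0.57],[-0.57,0.1,0.03,0,0,-0.86],[-0.76,0.15,0.03,0,0,-1.15],[-0.95,0.2,0.03,0,0,-1.43],[-1.13,0.25,0.03,0,0,-1.72],[-1.13,0.25,0.03,0,0,-1.72],[-1.13,0.25,0.03,0,0,-1.72]]]'
python3 - <<'E'
from h import *
c=cap('wrist');print(red(c));s=ctrl.sense();f=s['force'];print(s['eef_pos'],f,s['wrist_torque'])
a=np.radians(13.3)+.15
print('out',f[:2]@[np.cos(a),-np.sin(a)],'along rod',f[:2]@[np.sin(a),np.cos(a)])
E
```

```text
time_s: 8.83
eef_pos: [558.6, 79.9, 307.4]
ee_rot: [0.0, 0.828, 0.561, 0.001]
force: [2.5, 0.3, 4.6]
grip_width: 0.198
grip_force: 39.7
[([296, 305, 47, 68, 2603], [319.8, 339.4])]
[558.68727295  79.78941949 307.3399996 ] [2.39441116 0.25855014 4.99387036] [ 0.21094253 -0.50531041 -0.00329809]
out 2.1252968135641703 along rod 1.1327693558332377
```

```bash
python3 -m creep '[[[0,0.03,0.01,0,0,0],[-0.18,0.09,0.02,0,0,-0.29],[-0.36,0.16,0.02,0,0,-0.57],[-0.54,0.24,0.02,0,0,-0.86],[-0.71,0.32,0.02,0,0,-1.15],[-0.88,0.4,0.02,0,0,-1.43],[-1.05,0.48,0.02,0,0,-1.72],[-1.22,0.57,0.02,0,0,-2],[-1.39,0.66,0.02,0,0,-2.29],[-1.39,0.66,0.02,0,0,-2.29],[-1.39,0.66,0.02,0,0,-2.29],[-1.39,0.66,0.02,0,0,-2.29]]]'
python3 - <<'E'
from h import *
c=cap('wrist');save(c,'w6.png');print(red(c));s=ctrl.sense();f=s['force'];print(s['eef_pos'],s['ee_rot'],f,s['wrist_torque'])
a=np.radians(13.3)+.35
print('out',f[:2]@[np.cos(a),-np.sin(a)],'along rod',f[:2]@[np.sin(a),np.cos(a)])
k=s['eef_pos'][:2];b=np.radians(13.3)
d=k-[586.8,72.7];print('d cage',d@[np.cos(b),-np.sin(b)],d@[np.sin(b),np.cos(b)])
E
```

```text
time_s: 9.88
eef_pos: [523.9, 95.9, 307.5]
ee_rot: [0.0, 0.88, 0.475, 0.0]
force: [3.3, -0.4, 4.5]
grip_width: 0.194
grip_force: 39.7
[([297, 305, 46, 68, 2520], [320.9, 339.3])]
[523.89603134  95.88785064 307.40626051] [1.08059502e-04 8.79945454e-01 4.75074681e-01 1.82786851e-04] [ 3.01748623 -0.79817084  4.59693432] [ 0.03087022 -0.64138571  0.07030454]
out 2.9593255269041987 along rod 0.9923166147125579
d cage -66.55117226078134 8.09488488467575
```

View pics/w6.png

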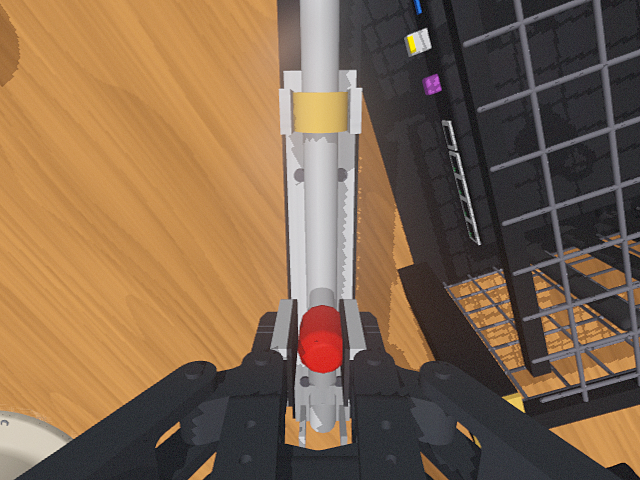

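The gate stands open and the bolt lies in the pads, with the knob at (321,339) and the bearing band at (320,113). Comparing the band with before suggests the bolt may have crept out a few mm. I'll push it back along the rod until the stop is felt.

```bash
python3 -m creep '[[[0.01,0.02,0.01,0,0,0],[0.03,0.05,0.02,0,0,0],[0.05,0.08,0.02,0,0,0],[0.06,0.1,0.02,0,0,0],[0.06,0.1,0.02,0,0,0],[0.06,0.1,0.02,0,0,0]]]'
python3 - <<'E'
from h import *
c=cap('wrist');s=ctrl.sense();f=s['force'];a=np.radians(13.3)+.35
print(s['eef_pos'],f,'out',f[:2]@[np.cos(a),-np.sin(a)],'rod',f[:2]@[np.sin(a),np.cos(a)])
def band(im):
  h=cv2.cvtColor(im,cv2.COLOR_RGB2HSV);m=(h[...,0]>17)&(h[...,0]<30)&(h[...,1]>90)&(h[...,2]>120);m[:60]=0;m[170:]=0;m[:,:300]=0;m[:,340:]=0
  return np.argwhere(m).mean(0) if m.any() else None
r=lambda n:cv2.imread('pics/'+n)[...,::-1].copy()
print(band(r('w4.png')),band(r('w6.png')),band(c['image']),red(c))
E
```

```text
time_s: 10.43
eef_pos: [525.0, 98.5, 307.9]
ee_rot: [0.0, 0.88, 0.475, -0.0]
force: [1.5, -4.3, 4.5]
grip_width: 0.191
grip_force: 39.7
[525.03465228  98.50564981 307.87015232] [ 1.38342621 -3.49552874  4.58608721] out 3.0774211876871638 rod -2.159182267556897
[121.53936764 319.47303162] [112.2241594 319.5249066] [119.99937186 319.54145729] [([297, 305, 46, 68, 2526], [320.7, 339.3])]
```

```bash
python3 -m creep '[[[0.01,0.02,0,0,0,0],[0.03,0.04,0,0,0,0],[0.03,0.05,0,0,0,0],[0.03,0.05,0,0,0,0],[0.03,0.05,0,0,0,0]]]'
python3 - <<'E'
from h import *
c=cap('wrist');s=ctrl.sense();f=s['force'];a=np.radians(13.3)+.35
print(s['eef_pos'],f,'out',f[:2]@[np.cos(a),-np.sin(a)],'rod',f[:2]@[np.sin(a),np.cos(a)])
h=cv2.cvtColor(c['image'],cv2.COLOR_RGB2HSV);m=(h[...,0]>17)&(h[...,0]<30)&(h[...,1]>90)&(h[...,2]>120);m[:60]=0;m[170:]=0;m[:,:300]=0;m[:,340:]=0
print(np.argwhere(m).mean(0),red(c))
E
```

```text
time_s: 10.9
eef_pos: [525.5, 99.3, 307.9]
ee_rot: [0.0, 0.88, 0.475, -0.001]
force: [-1.1, -7.6, 5.6]
grip_width: 0.193
grip_force: 39.8
[525.52218874  99.30212868 307.91618321] [-0.66352502 -6.82747614  6.7612907 ] out 3.199530681903791 rod -6.067758998336578
[122.21370207 319.49528598] [([297, 305, 46, 68, 2528], [320.7, 339.6])]
```

The force rises to 6 N along the rod, so the bolt is fully drawn. The gate is at about 0.35 rad (free edge about 97 mm out) and the knob is held. Handing in.

```bash
python3 -c "
from rig import ctrl
print(ctrl.finish_job())"
```

```text
the job is handed in; nothing more can be done
None
```

The bolt was lifted off the lip and drawn right back to its stop. The gate is held open by the knob with its free edge about 97 mm out (calculated from the gate angle), and nothing else was touched; the job was handed in at about 11 s, but no verdict came back.

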